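# Clamp a cast housing with the torque-limiting clamp knob

## Task

The cast housing already stands on its fixture. Swing the clamp arm clockwise over it until the arm is fully home against its stop, then turn the winged knob clockwise until its slip clutch clicks, so that the housing is clamped at the set torque. One click is enough and the fifth would wear the clutch; do not shift the housing or disturb the other things on the bench, and let go at the end.

Things in the scene. Friction and masses are not known exactly. Their poses are not given: they have to be found in the camera images.
- fixture: Fixture: dark steel base plate 290 x 190 x 15 mm fixed to the table (it does not move). Origin on the table directly under the place where the pad comes down when the arm is home; the housing stands centred here, on the plate's top (z 15 mm). Its vertical steel post (42 mm diameter, the arm's pivot) stands at x +110 mm, y 0 in this frame.
- swing (a joint): Clamp arm angle about the vertical post, rad: 0 = fully home against its stop, arm lying over the housing and pointing along the fixture's -x; grows counter-clockwise seen from above as it swings open (stop at 1.5). Stays where it is left; stiff, about 0.6 N m (3 to 4 N at the pin). The arm is a grey bar 34 mm wide, from 118 to 142 mm above the table.
- pin (a point): Handle pin of the arm: upright round steel pin, 18 mm diameter, from 142 to 220 mm above the table, at the arm's free end 190 mm from the post axis. The point is on the pin's axis, 15 mm below its top. The frame turns with the arm: its +x points at the post.
- wing (a point): Torque knob's grip, black plastic: upright straight wing 72 mm long (this frame's x), 20 mm thick (y), 177 to 217 mm above the table, on top of the knob's skirt. On the arm 110 mm from the post axis, 80 mm from the pin; vertical axis. The point is on the axis, 203 mm above the table, 14 mm below the wing's top. The frame turns with the knob; any start yaw.
- skirt (a point): Centre of the knob's round skirt, 70 mm diameter, 161 to 179 mm above the table (this point 170). Clockwise from above lowers the pad 4 mm per rad. Free running takes 0.1 to 0.3 N m; after the pad touches, its spring raises this over 1 to 2 rad to 0.5 to 0.6, where the clutch clicks: the torque falls at once to almost nothing, then builds again to the next click. 2.5 to 4.5 rad in all.
- knob (a joint): Angle (rad) by which the knob has slipped on its screw, clockwise positive: 0 at the start, below 0.3 while knob and screw turn together, past 0.38 as soon as the first click happens, each further click 0.785 more. Let go half tight, it may spring back a little. Turned back, the knob has up to 0.6 rad of free play, then unscrews the pad.
- pad: Pressure pad under the arm, rubber disc 42 mm diameter, 12 mm thick, straight below the knob; origin at the centre of its underside. Sprung (15 N per mm), driven down by the screw. At the start 3.5 to 8.5 mm above the height of the housing's top.
- housing: Loose cast housing, light grey, 0.6 to 1.3 kg: round flange 150 mm diameter and 13 mm thick with a tapering hub to 94 mm diameter at its flat top, 65 mm high in all. Origin at the centre of its underside. The pad presses on the middle of its flat top.
- wrench: Bystander: steel wrench lying on the table beside the fixture; origin on its underside, its x axis along the tool, handle to -x.
- screwdriver: Bystander: screwdriver lying beside the fixture; origin on its underside, its x axis along the tool, handle to -x.
- cover: Bystander: aluminium cover, 84 mm diameter, 26 mm high; origin at the centre of its underside.
- bottle: Bystander: white plastic bottle, 48 mm diameter, 120 mm tall; origin at the centre of its underside.
- flange: Bystander: smaller grey cast flange, 120 mm diameter, 55 mm high; origin at the centre of its underside.
- bracket: Bystander: steel angle bracket 90 x 50 mm, 56 mm high; origin at the centre of its underside.

How it is judged:
By the outcome, as a careful person would: the job done as asked, in the order asked, and still so for the second after the job is handed in, with the robot touching nothing.
It also fails if it takes over 72 s, if anything falls off the work surface, if the arm or the gripper's body presses on something with over 40 N, if the wrist force passes 120 N, or if a joint passes its speed limit or range.

## Robot

A 6-joint arm with a two-finger parallel gripper is mounted at the origin on the work surface. World frame = base frame: x ahead of the robot, y to its left, z up, the work surface at z = 0. Lengths are in m, angles in rad, forces in N, time in s.
With the tool pointing down it reaches from about 0.275 to 1 m from the base axis. Payload 8.4 kg.
Tool frame: the origin (TCP) lies midway between the tips of the shut fingers; the grasp point (between the pads) lies 19 mm behind it; z points along the fingers, y is the line along which they close (so a half turn about z gives the same grasp; the last joint's range is limited). The gripper opens to 85 mm and grips with 20 to 120 N. Pads are 22 mm wide; open, the fingers measure 114 mm over their backs; the gripper's body (76 mm by 85 mm) begins 54 mm behind the grasp point. The pads swing forward as they close: fully open they stand 13 mm farther back than shut.
Start: joints at [1.143, 0.353, 1.633, -0, 1.155, -0.002], TCP at [0.258, 0.569, 0.231] pointing down, gripper open.
Joint ranges: [-2.63, 2.63], [-0.92, 2.1], [0.06, 2.66], [-1.3, 4.44], [0, 2.69], [-3.02, 3.02]. Speed limits (rad/s): [2.22, 2.22, 2.79, 3.14, 3.14, 3.14].

## Interface

Orientations are given as a unit quaternion [x, y, z, w].
In Python, from workcell import bot, claw, kinematics, optics, ticket, spotter gives the robot as it stands. Calls block until the motion is done:
- bot.reach(position, orientation): joint-space move of the TCP to a pose.
- bot.servo_line(position, ori=None, velocity=0.15): straight line of the TCP; ori=None keeps the orientation; velocity is the mean speed in m/s.
- bot.goto_joints(angles): joint-space move.
- claw.move_gripper(opening, strength=None): finger opening in m; strength is the grip in N (None keeps the last); returns when the fingers have stopped.
- bot.dwell(seconds).
- kinematics.solve_ik(position, orientation): joint angles nearest the present ones, or None.
- optics.read_camera(name): name is "scene" or "top" or "wrist"; returns a dict with "frame" (480x640x3 uint8, red, green, blue), "intrinsics" (3x3 intrinsics, pixels), "view" (4x4, takes a point from world to camera coordinates). Camera axes: x right, y down, z forward; pixel columns grow to the right and rows downward; lengths in m; the calibration is good to about 2 mm. A picture is of the moment at which its call begins. There is no depth.
A pose or a line that the arm cannot do raises bot.IKError and nothing moves.
- ticket.hand_in(): hands the job in; it is judged then, once.
Trained networks look in a picture, given as the dict that the camera call returned (one of the last four; its "shot" number tells which), for a name from the list of things; names that differ only in an ending like _2 or _b are one class to them, and where a whole thing is asked for, a point or a joint stands for the part that bears it (a point fixed in the world has none). Each returns a list of dicts, best first, with "score" (0 to 1); they miss things now and then, are a little off and sometimes report something else, mostly with a low value. They report only what shows in the picture. A call takes as long as a camera call.
- spotter.silhouettes(picture, thing): "mask" (480x640 bool, what is visible of it) and "uv" ([column, row] in pixels, amid what is visible of it).
Readings, each from a call of its own:
- bot.read_time_s(): time.
- bot.read_joint_pos(): joint angles.
- bot.read_joint_vel(): joint speeds.
- bot.read_joint_efforts(): joint torques, N m.
- bot.read_position(): TCP position.
- bot.read_orientation(): TCP orientation.
- bot.read_wrist_force(): force on the tool from outside, world axes, zero at the start.
- bot.read_ft_torque(): the same for the moment, N m.
- bot.read_gripper_width(): finger opening in m.
- bot.read_grip_force(): force on a finger pad.
Only numpy, scipy, OpenCV 4.12 (cv2) and the standard library are available. Lean on these libraries where they do the work, as an engineer would, in place of code of your own. Each camera call takes 0.05 s, during which the arm holds its last target. There are 200 camera calls.

## Working session

There is one attempt and no reset: what is moved stays moved. The work goes in short steps, each a Python script; the robot and the scene stay as the last script left them, time stands still between calls to the robot, and variables do not carry over. Pictures are saved under pics/ and viewed, at most 10 in all, crops included, and the job is handed in when it is done.

```bash
ls; mkdir -p pics; cat > h.py <<'E'
import numpy as np, cv2
from workcell import bot, claw, kinematics, optics, ticket, spotter
def ray(P,uv):
    V=np.array(P["view"]);K=np.array(P["intrinsics"]);R,t=V[:3,:3],V[:3,3]
    return -R.T@t, R.T@np.linalg.solve(K,[uv[0],uv[1],1.])
def at_z(P,uv,z):
    o,d=ray(P,uv); return o+d*(z-o[2])/d[2]
def proj(P,p):
    V=np.array(P["view"]);K=np.array(P["intrinsics"]);c=K@(V[:3,:3]@np.array(p)+V[:3,3]);return c[:2]/c[2]
def save(P,n): cv2.imwrite("pics/"+n,cv2.cvtColor(P["frame"],cv2.COLOR_RGB2BGR))
E
python3 - <<'E'
from h import *
for n in ("top","scene"):
    P=optics.read_camera(n); save(P,n+"0.png"); print(n,ray(P,(320,240)))
    for t,z in (("pin",.22),("wing",.217),("skirt",.17),("fixture",.015),("housing",.065),("pad",.1)):
        for d in spotter.silhouettes(P,t)[:2]:
            print(t,round(d["score"],2),np.round(d["uv"]),d["mask"].sum(),np.round(at_z(P,d["uv"],z),3))
print(bot.read_time_s(),bot.read_orientation())
E
```

```text
pics
workcell.py
top (array([0.32222746, 0.02716386, 1.26076999]), array([ 0.18402321, -0.01745698, -0.98284565]))
pin 0.89 [329. 217.] 1788 [ 0.57  -0.012  0.22 ]
wing 0.63 [332. 222.] 677 [ 0.558 -0.018  0.217]
skirt 0.74 [327. 291.] 405 [ 0.404 -0.007  0.17 ]
skirt 0.68 [333. 222.] 754 [ 0.57  -0.025  0.17 ]
fixture 0.65 [306. 223.] 5836 [0.604 0.044 0.015]
fixture 0.3 [332. 218.] 1939 [ 0.615 -0.027  0.015]
housing 0.98 [286. 249.] 2427 [0.524 0.095 0.065]
housing 0.57 [358. 217.] 609 [ 0.607 -0.095  0.065]
scene (array([0.80522996, 0.47454195, 1.07935606]), array([-0.23177874, -0.41335789, -0.88058767]))
pin 0.95 [302. 229.] 2285 [0.599 0.031 0.22 ]
wing 0.74 [303. 210.] 864 [ 0.576 -0.011  0.217]
skirt 0.69 [300. 212.] 800 [ 0.572 -0.036  0.17 ]
fixture 0.83 [307. 272.] 7597 [0.595 0.037 0.015]
housing 0.79 [342. 280.] 2990 [0.545 0.113 0.065]
housing 0.49 [303. 212.] 807 [ 0.538 -0.091  0.065]
pad 0.2 [493. 363.] 2347 [0.376 0.435 0.1  ]
0.7 [ 2.11313531e-01  9.77418330e-01  9.35163621e-06 -5.81492625e-06]
```

View pics/top0.png

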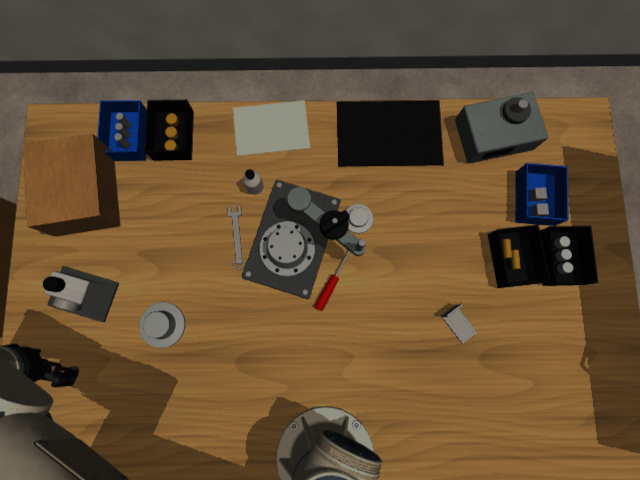

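View pics/scene0.png

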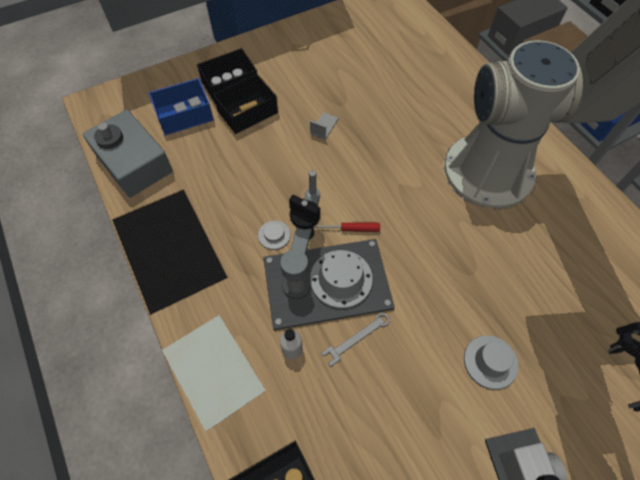

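The top view shows the post at about (298,198), the housing at (287,247), the knob at (335,222) and the pin at (361,245). In the scene view the pin top is at about (313,174) and the wing at (304,212). I'll zoom in for precise pixels.

```bash
python3 - <<'E'
import cv2,numpy as np
a=cv2.imread("pics/top0.png")[175:305,235:375]; b=cv2.imread("pics/scene0.png")[165:340,250:400]
r=lambda i:cv2.resize(i,None,fx=4 if i is a else 3.2,fy=4 if i is a else 3.2,interpolation=cv2.INTER_CUBIC)[:520]
A,B=r(a),r(b)
h=max(A.shape[0],B.shape[0]);C=np.zeros((h,A.shape[1]+B.shape[1],3),np.uint8);C[:A.shape[0],:A.shape[1]]=A;C[:B.shape[0],A.shape[1]:]=B
print(C.shape,A.shape); cv2.imwrite("pics/z.png",C[:600,:800] if C.shape[1]<=800 else cv2.resize(C,(800,int(h*800/C.shape[1]))))
print(C.shape[1]/800)
E
```

```text
(520, 1040, 3) (520, 560, 3)
1.3
```

View pics/z.png

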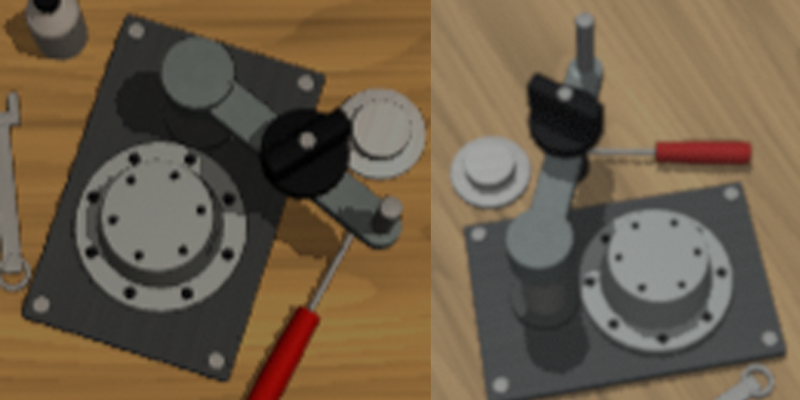

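```bash
cat > m.py <<'E'
from h import *
from scipy.optimize import least_squares
T,S=optics.read_camera("top"),optics.read_camera("scene")
t=lambda u,v:(235+u/3.077,175+v/3.077)
s=lambda u,v:(250+(u-430.8)/2.4615,165+v/2.4615)
def tri(a,b):
    (o1,d1),(o2,d2)=ray(T,a),ray(S,b)
    k=np.linalg.lstsq(np.c_[d1,-d2],o2-o1,rcond=None)[0];p,q=o1+k[0]*d1,o2+k[1]*d2
    return (p+q)/2,np.linalg.norm(p-q)
print("pin top",tri(t(389,203),s(585,17)))
print("wing top",tri(t(308,139),s(565,93)))
print("post top",tri(t(198,72),s(540,240)))
ct=[at_z(T,t(*c),.015)[:2] for c in ((127,14),(325,77),(228,381),(24,315))]
cs=[at_z(S,s(*c),.015)[:2] for c in ((465,228),(742,183),(785,355))]
print(np.round(ct,4).tolist(),np.round(cs,4).tolist(),np.mean(ct,0))
# housing: fit silhouettes
a=np.linspace(0,2*np.pi,60)
def hull(P,x,y):
    pts=[proj(P,(x+r*np.cos(b),y+r*np.sin(b),z)) for r,z in((.075,.015),(.075,.028),(.047,.08)) for b in a]
    m=np.zeros((1920,2560),np.uint8);cv2.fillConvexPoly(m,cv2.convexHull(np.int32(np.array(pts)*4+1.5)),1);ys,xs=np.nonzero(m);return np.array([xs.mean(),ys.mean()])/4-.375,m.sum()/16
for n,P in(("top",T),("scene",S)):
    d=spotter.silhouettes(P,"housing")[0];m=np.array(d["mask"]);ys,xs=np.nonzero(m);c=np.array([xs.mean(),ys.mean()])
    f=lambda p:hull(P,*p)[0]-c
    r=least_squares(f,[.53,.07],diff_step=.02);print(n,"housing",r.x,m.sum(),hull(P,*r.x)[1])
E
python3 m.py
```

```text
pin top (array([ 0.51243266, -0.08441718,  0.22408405]), np.float64(0.0012944470349126162))
wing top (array([ 0.56350413, -0.02651291,  0.21565968]), np.float64(0.0008746886792422449))
post top (array([0.63551369, 0.05746459, 0.14616914]), np.float64(0.0018775232183842042))
[[0.7283, 0.1242], [0.6671, -0.0537], [0.397, 0.0364], [0.4564, 0.2131]] [[0.671, -0.0486], [0.3989, 0.0421], [0.4622, 0.2199]] [0.56220561 0.08001929]
top housing [0.53376005 0.0937367 ] 2504 2465.5625
scene housing [0.53310105 0.09364715] 2774 2954.375
```

```bash
cat >> h.py <<'E'
from scipy.spatial.transform import Rotation as Ro
POST=np.array([.6365,.0578]); HOME=np.pi-.322
def down(yaw_y):  # tool z down, tool y along world angle yaw_y
    y=np.array([np.cos(yaw_y),np.sin(yaw_y),0]);z=np.array([0,0,-1.]);return Ro.from_matrix(np.c_[np.cross(y,z),y,z]).as_quat()
def arm(phi,r,z): return np.array([*(POST+r*np.array([np.cos(phi),np.sin(phi)])),z])
E
python3 - <<'E'
from h import *
p=np.array([.5124,-.0844]);phi=np.arctan2(*(p-POST)[::-1])%(2*np.pi);print("swing",phi-HOME)
for s in (-1,1):
    for f in (phi,HOME):
        q=kinematics.solve_ik(arm(f,.19,.182),down(f+s*np.pi/2));print(s,None if q is None else np.round(q,2))
s=min((-1,1),key=lambda s:abs(kinematics.solve_ik(arm(phi,.19,.3),down(phi+s*np.pi/2))[5]))
o=down(phi+s*np.pi/2)
bot.reach(arm(phi,.19,.3),o); claw.move_gripper(.06)
P=optics.read_camera("wrist");save(P,"w0.png");print(proj(P,[*p,.22]),proj(P,[.5635,-.0265,.217]))
print(s,bot.read_time_s(),bot.read_position(),bot.read_wrist_force(),bot.read_ft_torque())
E
```

```text
swing 1.1752622443065617
-1 [-0.17  0.24  1.91 -0.    0.99 -2.59]
-1 [ 0.25  0.17  2.   -0.    0.97 -1.  ]
1 [-0.17  0.24  1.91 -0.    0.99  0.55]
1 [ 0.25  0.17  2.   -0.    0.97  2.14]
[324.52709767 247.81607811] [325.51029087 100.96987226]
1 3.825 [ 0.51159719 -0.08523513  0.29999694] [-0.16359048  0.14189948 -0.52871733] [ 0.03086152 -0.04191372  0.02599236]
```

View pics/w0.png

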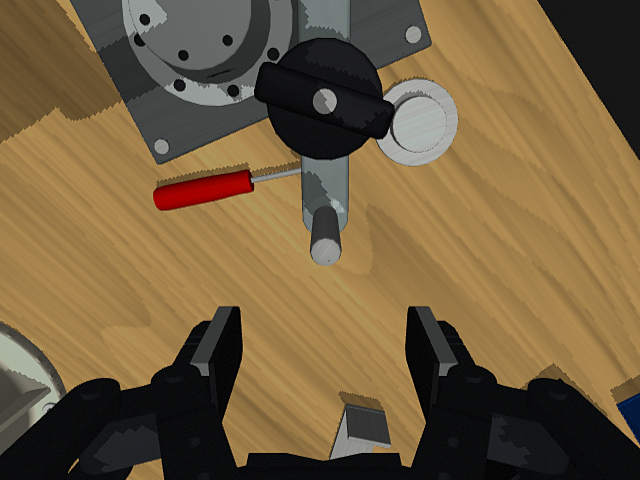

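The wrist view shows the pin top at (325,252) and the wing screw at (325,101). Both match the prediction, so I'll push the arm home.

```bash
python3 - <<'E'
from h import *
p0=bot.read_position();phi=np.arctan2(*(np.array(p0)[:2]-POST)[::-1])%(2*np.pi);s=1
P=optics.read_camera("wrist");d=at_z(P,(390,123),.217)-at_z(P,(262,80),.217)
print("wing yaw rel arm",(np.arctan2(d[1],d[0])-phi)%np.pi,np.linalg.norm(d))
F0=np.array(bot.read_wrist_force())
bot.servo_line(arm(phi,.19,.182),velocity=.1); claw.move_gripper(.017,20)
print("w",bot.read_gripper_width(),bot.read_grip_force(),np.array(bot.read_wrist_force())-F0)
claw.move_gripper(.023)
def ft(f): return (np.array(bot.read_wrist_force())-F0)@[np.sin(f),-np.cos(f),0]
def go(f,v):
    bot.servo_line(arm(f,.19,.182),down(f+np.pi/2),velocity=v); x=-ft(f); return x
f=phi
while f>HOME+.12:
    f-=.1; x=go(f,.08); print(round(f-HOME,3),round(x,1),end="; ")
    if x>15: break
while x<14 and f>HOME-.1:
    f-=.012; x=go(f,.03); print(round(f-HOME,3),round(x,1),end="; ")
print(bot.read_position(),bot.read_time_s())
P=optics.read_camera("wrist");save(P,"w1.png")
E
```

```text
wing yaw rel arm 1.2616834002463992 0.06772570102895627
w 0.017559895925369412 19.491147100925446 [-0.13603655  0.77798143  3.8596419 ]
1.075 -0.5; 0.975 -0.6; 0.875 -0.4; 0.775 -0.2; 0.675 -2.0; 0.575 -0.3; 0.475 0.3; 0.375 -0.6; 0.275 -1.1; 0.175 -0.9; 0.075 -0.4; 0.063 0.8; 0.051 1.6; 0.039 2.4; 0.027 0.9; 0.015 -0.2; 0.003 -0.2; -0.009 -0.0; -0.021 13.2; -0.033 24.9; [0.457074   0.1199028  0.18180305] 12.375
```

View pics/w1.png

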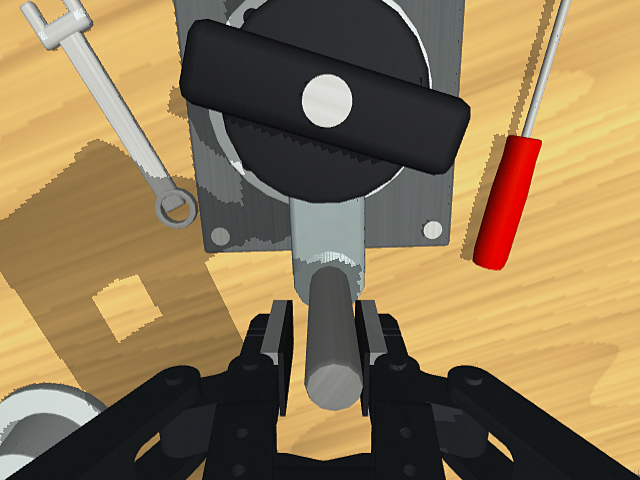

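The wrist view shows the arm lying over the housing and against its stop: force rose 0→13→25 N at about swing 0. The wing axis is at (327,101) and its ends at about (190,60) and (458,137). Next I'll grip the wing.

```bash
python3 - <<'E'
from h import *
P=optics.read_camera("wrist");a,b,c=[at_z(P,u,.217) for u in((190,60),(458,137),(327,101))]
psi=np.arctan2(*(b-a)[1::-1]);print("wing",np.linalg.norm(b-a),(psi-HOME)%np.pi,c,arm(HOME,.11,.217))
f=HOME
bot.servo_line(arm(f,.19,.182),down(f+np.pi/2),velocity=.03); claw.move_gripper(.05)
bot.servo_line(arm(f,.19,.27),velocity=.15)
C=(c[:2]+arm(HOME,.11,0)[:2])/2
o=down(psi+np.pi/2);q=np.array(kinematics.solve_ik([*C,.27],o))
while q[5]-np.pi>-2.9:q[5]-=np.pi
while q[5]<-2.9:q[5]+=np.pi
print(np.round(q,2)); bot.goto_joints(q)
F0=np.array(bot.read_wrist_force());T0=np.array(bot.read_ft_torque());np.save("t0.npy",[F0,T0])
bot.servo_line([*C,.185],velocity=.1); print("down",bot.read_wrist_force()-F0,bot.read_joint_pos()[5])
P=optics.read_camera("wrist");save(P,"w2.png")
print(bot.read_time_s())
E
```

```text
wing 0.06648144614032475 1.272874741943994 [0.53038656 0.09208826 0.217     ] [0.53215352 0.09261108 0.217     ]
[ 0.17  0.18  1.77 -0.    1.19 -2.35]
down [ 0.753988   -0.49620774 -0.25906003] -2.3523269767458976
18.7167
```

View pics/w2.png

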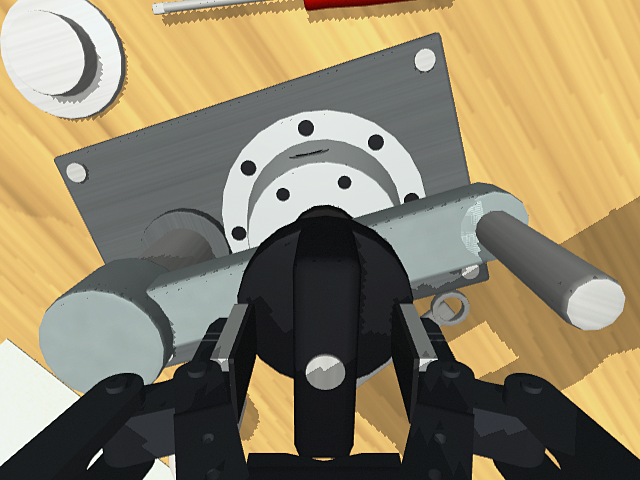

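The wing sits centred between the pads, with its axis at (325,372). I'll grip it and turn while watching the torque.

```bash
python3 - <<'E'
from h import *
F0,T0=np.load("t0.npy")
claw.move_gripper(.015,100); print(bot.read_gripper_width(),bot.read_wrist_force()-F0,bot.read_time_s())
q=np.array(bot.read_joint_pos());q0=q[5];pk=0;prev=0
while q[5]<2.9 and bot.read_time_s()<60:
    q[5]+=.1; bot.goto_joints(q)
    t=abs(bot.read_ft_torque()[2]-T0[2]); print(f"{q[5]-q0:.1f}:{t:.2f}",end=" ")
    pk=max(pk,t)
    if pk>.38 and t<.5*pk: print("CLICK");break
print(bot.read_time_s(),bot.read_wrist_force()-F0,bot.read_gripper_width(),bot.read_joint_pos()[5])
E
```

```text
0.018454189371434573 [-0.77904407  1.09909791  4.59958188] 19.1
0.1:0.03 0.2:0.05 0.3:0.13 0.4:0.12 0.5:0.08 0.6:0.12 0.7:0.11 0.8:0.10 0.9:0.09 1.0:0.15 1.1:0.13 1.2:0.17 1.3:0.14 1.4:0.14 1.5:0.19 1.6:0.23 1.7:0.12 1.8:0.12 1.9:0.20 2.0:0.28 2.1:0.27 2.2:0.31 2.3:0.29 2.4:0.29 2.5:0.11 2.6:0.31 2.7:0.37 2.8:0.30 2.9:0.39 3.0:0.43 3.1:0.44 3.2:0.44 3.3:0.51 3.4:0.48 3.5:0.58 3.6:0.51 3.7:0.55 3.8:0.54 3.9:0.02 CLICK
28.85 [-2.6474807  -4.85867451  5.22102252] 0.018585592108772045 1.5422726086126068
```

```bash
python3 - <<'E'
from h import *
F0,T0=np.load("t0.npy")
r=lambda:[round(bot.read_ft_torque()[2]-T0[2],2) for _ in range(4) if bot.dwell(.05) is None]
print(r()); q=np.array(bot.read_joint_pos());q[5]+=.08;bot.goto_joints(q);print(r())
E
```

```text
[]
[]
```

```bash
python3 - <<'E'
from h import *
F0,T0=np.load("t0.npy")
for _ in range(4):
    bot.dwell(.05);print(round(bot.read_ft_torque()[2]-T0[2],2))
print(bot.read_joint_pos()[5],bot.read_time_s())
E
```

```text
0.11
0.07
0.07
0.08
1.6208000892594556 29.7
```

The torque stays low, so the click is confirmed. Now I'll let go, lift and check.

```bash
python3 - <<'E'
from h import *
claw.move_gripper(.05); p=bot.read_position(); bot.servo_line([p[0],p[1],.33],velocity=.12)
bot.servo_line([.40,-.10,.40],velocity=.2)
T=optics.read_camera("top");save(T,"top1.png")
P=optics.read_camera("scene");save(P,"scene1.png")
a=cv2.imread("pics/top1.png")[160:340,220:400];b=cv2.imread("pics/scene1.png")[165:345,235:415]
cv2.imwrite("pics/end.png",cv2.resize(np.hstack([a,b]),(800,400),interpolation=cv2.INTER_CUBIC))
for n in ("housing","pin","wrench","screwdriver","cover"):
    for X in (T,P):
        d=spotter.silhouettes(X,n); print(n,np.round(d[0]["uv"]) if d else None)
print(proj(T,arm(HOME,.19,.22)),proj(P,arm(HOME,.19,.22)),bot.read_time_s())
E
```

```text
housing [293. 251.]
housing [343. 286.]
pin [290. 230.]
pin [340. 256.]
wrench [236. 235.]
wrench [355. 340.]
screwdriver [326. 290.]
screwdriver None
cover [361. 217.]
cover [275. 233.]
[271.75679519 267.23560444] [383.09445468 232.27217865] 33.425
```

View pics/end.png

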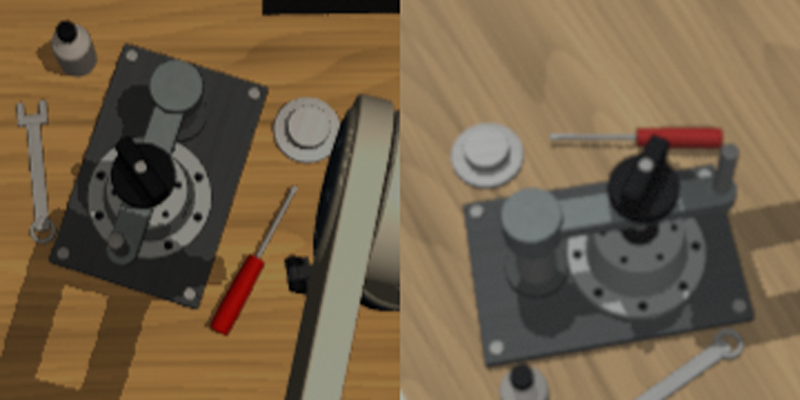

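The arm is home: its pin is at (273,268) in the top view against a predicted (272,267). The pad is down on the housing and the bystanders look undisturbed.

```bash
python3 -c "
from h import *
print(ticket.hand_in())"
```

```text
the job is handed in; nothing more can be done
None
```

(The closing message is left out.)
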